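# Draw the swing arm into line with the tapered drift

## Task

The steel swing arm on the bench-mounted foot has drifted sideways, so its lock hole no longer lines up with the hole in the foot. Take the tapered drift (the one with the plain round bar handle, not the straight pin with the ball knob) from the stand and push it down through both holes, so that its taper pulls the arm into line, until its collar sits flat on the arm; leave it standing there and let go. Do not push the arm over with the gripper, and leave the straight pin and the glassware where they are.

Things in the scene. Friction and masses are not known exactly. Their poses are not given: they have to be found in the camera images.
- foot: Aluminium block fixed to the bench, 60 x 150 x 52 mm (x, y, z), with a bolted lug on each long side (to 53 mm from the middle, 14 mm high). Origin: centre of its underside, on the bench. Its y runs along the block; the pivot bolt of the swing arm is at y = +45 mm, the lock hole at y = -45 mm.
- foot_hole (a point): Centre of the mouth of the foot's lock hole, in the foot's top face (52 mm above the bench, hidden below the arm). The hole is 20 mm in diameter, vertical, and goes right through to the bench. Axes as the foot's.
- strap_hole (a point): Centre of the lock hole of the swing arm, at the arm's top face (60 mm above the bench). The hole is 20 mm in diameter and goes through the 8 mm thick arm, which lies on the foot. The arm is a steel strap 40 mm wide, from 20 mm behind its pivot to a fork 168 mm in front of it (the -y way); the hole is 90 mm from the pivot. The pivot bolt head stands 17 mm above the arm. Axes turn with the arm.
- swing_arm (a joint): Angle of the swing arm about its vertical pivot bolt, rad; 0 = holes in line, positive = the hole stands off to the foot's +x side, 90 mm x angle; stops at +-0.12. It starts 5 to 8 mm out of line, on the +x side. The pivot is stiff: about 3 N sideways at the hole moves the arm, it stays where it is left, and the weight of the drift alone (about 1.2 N) does not move it; pressing the drift home takes about 3 to 15 N.
- drift: Loose steel drift, 102 mm long, standing tip down in one hole of the stand. Origin: centre of its tip end; z runs up along it to the handle. Tip 5 mm in diameter (6.4 mm from 1.5 mm up), straight taper to 18.5 mm in diameter at 36 mm, parallel shank 18.5 mm from 36 to 52 mm, collar 32 mm in diameter from 52 to 57 mm, dark round handle 22 mm in diameter from 57 to 102 mm. About 0.12 kg.
- drift_grip (a point): Middle of the drift's handle, on its axis, 79.5 mm above the tip.
- straight_pin: The other pin in the stand, same collar, but topped by a ball knob 30 mm in diameter (95 mm long in all), and its lower 52 mm is straight, 18.5 mm in diameter with a flat end: it cannot enter the offset holes. Not to be moved. Origin: centre of its lower end; z up.
- stand: Grey plastic open rack fixed to the bench, 56 x 140 x 56 mm (x, y, z): an 8 mm top deck on two end walls, open at front and back so that the shanks show. Two holes 21 mm in diameter in the deck, at y = +42 and -42 mm, hold the two pins by their collars, handles up, tip 4 mm above the bench. Which pin is in which hole varies. Origin: centre of its underside.
- beaker: Small glass beaker, 45 mm in diameter, 52 mm high; bystander. Origin: centre of its underside.
- clear_bottle: Clear glass bottle with a blue cap, 56 mm in diameter, 104 mm high; bystander. Origin: centre of its underside.
Things that resemble listed ones, but are neither listed nor needed, are in the scene too. What is shaped like the foot but red is not meant. Leave any orange look-alike of the drift alone.

How it is judged:
By the outcome, as a careful person would: the job done as asked, in the order asked, and still so for the second after the job is handed in, with the robot touching nothing.
It also fails if it takes over 40 s, if anything falls off the work surface, if the arm or the gripper's body presses on something with over 40 N, if the wrist force passes 120 N, or if a joint passes its speed limit or range.

## Robot

A 6-joint arm with a two-finger parallel gripper is mounted at the origin on a cart in front of the work surface, level with it; the furniture and walls round the work are solid. World frame = base frame: x ahead of the robot, y to its left, z up, the work surface at z = 0. Lengths are in m, angles in rad, forces in N, time in s.
With the tool pointing down it reaches from about 0.275 to 0.875 m from the base axis. Payload 12.5 kg.
Tool frame: the origin (TCP) lies at the very end of the fingers, on their centre line; the grasp point (between the pads) lies 19 mm behind it; x points along the fingers, y is the direction in which the jaws open and shut, and the axes are right-handed (so a half turn about x gives the same grasp; the last joint's range is limited). The gripper opens to 85 mm and grips with 20 to 120 N. Pads are 22 mm wide; open, the fingers measure 114 mm over their backs; the gripper's body (76 mm by 85 mm) begins 54 mm behind the grasp point. The pads swing forward as they close: fully open they stand 13 mm farther back than shut.
Start: joints at [-1.395, 0.351, 1.652, -0, 1.139, -0.085], TCP at [0.142, -0.531, 0.231] pointing down, gripper open.
Joint ranges: [-2.75, 2.75], [-0.79, 2.1], [0.01, 2.65], [-1.57, 4.71], [0.07, 3.14], [-2.87, 2.87]. Speed limits (rad/s): [2.22, 2.22, 2.79, 3.14, 3.14, 3.14].

## Interface

Orientations are given as a 3x3 rotation matrix whose columns are the frame's x, y, z axes.
In Python, from bench import manip gives the robot as it stands. Calls block until the motion is done:
- manip.move_ptp(position, orientation): joint-space move of the TCP to a pose.
- manip.move_l(position, attitude=None, max_speed=0.15): straight line of the TCP; attitude=None keeps the orientation; max_speed is the mean speed in m/s.
- manip.move_j(angles): joint-space move.
- manip.set_gripper(opening, effort=None): opening from 0.0 (shut) to 1.0 (fully open); effort is the grip in N (None keeps the last); returns when the fingers have stopped.
- manip.dwell(seconds).
- manip.inverse_kinematics(position, orientation): joint angles nearest the present ones, or None.
- manip.grab_frame(name): name is "scene" or "top"; returns (picture, depth): 420x560x3 uint8, red, green, blue; 420x560 float32, m along the optical axis (not along the pixel's ray), 0 where there is no reading.
- manip.get_calibration(name): a dict with "camera_matrix" (3x3 intrinsics, pixels), "R" (3x3) and "t" (3): a world point X has camera coordinates R X + t. Camera axes: x right, y down, z forward; pixel columns grow to the right and rows downward; lengths in m; the calibration is good to about 2 mm. A picture is of the moment at which its call begins. get_calibration takes no time and is no camera call.
A pose or a line that the arm cannot do raises manip.Unreachable and nothing moves.
- manip.sign_off(): hands the job in, once; it reports no verdict.
Trained networks look in the newest picture that a camera, given by its name, has taken for a name from the list of things; names that differ only in an ending like _2 or _b are one class to them, and where a whole thing is asked for, a point or a joint stands for the part that bears it (a point fixed in the world has none). Each returns a list of dicts, best first, with "confidence" (0 to 1); they miss things now and then, are a little off and sometimes report something else, mostly with a low value. They report only what shows in the picture. A call takes as long as a camera call. They do not tell look-alikes from the thing itself.
- manip.look_for(camera, name): "at" ([x, y, z] in m, in world coordinates, good to about 4 mm: the middle of the surface that is visible of it).
Readings, each from a call of its own:
- manip.current_time(): time.
- manip.current_qpos(): joint angles.
- manip.current_joint_vel(): joint speeds.
- manip.current_joint_torque(): joint torques, N m.
- manip.current_ee_pos(): TCP position.
- manip.current_tcp_rot(): TCP orientation.
- manip.current_force(): force on the tool from outside, world axes, zero at the start.
- manip.current_ft_torque(): the same for the moment, N m.
- manip.current_grip_width(): opening from 0.0 (shut) to 1.0 (fully open).
Only numpy, scipy, OpenCV 4.12 (cv2) and the standard library are available. Lean on these libraries where they do the work, as an engineer would, in place of code of your own. Each camera call takes 0.05 s, during which the arm holds its last target. There are 200 camera calls.

## Working session

There is one attempt and no reset: what is moved stays moved. The work goes in short steps, each a Python script; the robot and the scene stay as the last script left them, time stands still between calls to the robot, and variables do not carry over. Pictures are saved under pics/ and viewed, about 8 in all and at most 12, crops included, and the job is handed in when it is done.

```bash
mkdir -p pics; python3 - <<'E'
from bench import manip as m
import cv2,numpy as np
for c in("scene","top"):
    p,d=m.grab_frame(c); np.savez(f"pics/{c}0.npz",p=p,d=d)
    cv2.imwrite(f"pics/{c}0.png",p[:,:,::-1])
    k=m.get_calibration(c); print(c,k["camera_matrix"].round(1).tolist(),k["R"].round(3).tolist(),k["t"].round(3).tolist())
    for n in("foot","strap_hole","drift","drift_grip","straight_pin","stand","beaker","clear_bottle"):
        print(n,[(np.round(r["at"],3).tolist(),round(r["confidence"],2)) for r in m.look_for(c,n)])
print(m.current_time())
E
```

```text
scene [[385.0, 0.0, 276.8], [0.0, 385.0, 208.9], [0.0, 0.0, 1.0]] [[0.862, -0.507, -0.006], [-0.219, -0.362, -0.906], [0.457, 0.783, -0.423]] [-0.538, 0.207, 0.812]
foot [([0.488, 0.254, 0.046], 0.97), ([0.494, 0.013, 0.046], 0.9)]
strap_hole [([0.504, 0.256, 0.063], 0.88), ([0.516, 0.014, 0.058], 0.62), ([0.469, -0.246, 0.045], 0.24)]
drift [([0.486, -0.288, 0.076], 0.73), ([0.464, -0.372, 0.064], 0.64), ([0.49, 0.252, 0.048], 0.24)]
drift_grip [([0.488, -0.29, 0.081], 0.83), ([0.463, -0.373, 0.068], 0.75)]
straight_pin [([0.465, -0.208, 0.069], 0.69)]
stand [([0.466, -0.245, 0.044], 0.82)]
beaker [([0.716, 0.109, 0.038], 0.6), ([0.488, -0.289, 0.083], 0.37)]
clear_bottle [([0.712, -0.007, 0.058], 0.86)]
top [[515.9, 0.0, 279.3], [0.0, 515.9, 207.8], [0.0, 0.0, 1.0]] [[0.023, -1.0, -0.002], [-0.999, -0.023, -0.046], [0.046, 0.003, -0.999]] [-0.041, 0.582, 1.352]
foot [([0.505, 0.291, 0.058], 0.93), ([0.509, 0.044, 0.063], 0.74), ([0.485, -0.237, 0.057], 0.62)]
strap_hole [([0.51, 0.277, 0.059], 0.83), ([0.514, 0.027, 0.062], 0.79)]
drift []
drift_grip [([0.49, -0.275, 0.099], 0.52), ([0.505, 0.294, 0.058], 0.5), ([0.474, -0.197, 0.092], 0.33)]
straight_pin [([0.471, -0.2, 0.093], 0.42)]
stand []
beaker [([0.723, 0.126, 0.009], 0.7), ([0.721, 0.005, 0.071], 0.16)]
clear_bottle [([0.719, 0.005, 0.07], 0.58)]
0.9
```

View pics/scene0.png

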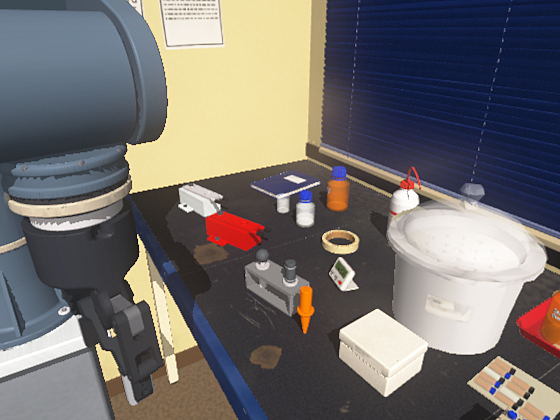

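View pics/top0.png

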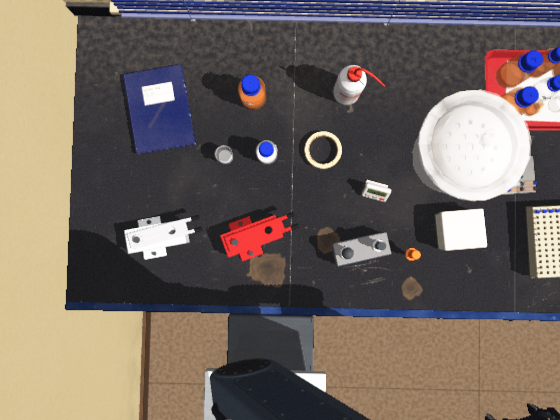

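Scene picture: the stand is at (275,280). It holds a ball-knob pin at (262,258) and a dark bar handle at (290,268). An orange look-alike stands at (306,308). There is an aluminium foot at (200,200) and a red one at (235,230). Top picture: the aluminium foot is at (158,237), the red one at (255,237) and the stand pins at (348,253) and (379,244). The candidates for the drift are the bar handle at (290,268) and the orange one. The bar handle in the stand fits. I'll confirm in one enlarged crop.

```bash
python3 - <<'E'
import cv2,numpy as np
s=cv2.imread("pics/scene0.png");t=cv2.imread("pics/top0.png")
r=lambda a,w,h:cv2.resize(a,(w,h),interpolation=cv2.INTER_CUBIC)
a=r(s[235:325,230:330],400,360) # x4
b=r(t[225:270,325:425],400,180) #x4
c=r(t[207:267,113:213],400*1,240)
d=r(s[170:230,165:225],360,360)
top=np.hstack([a,d]); bot=np.hstack([c,np.zeros((240,360,3),np.uint8)]); bot[:144,400:720]=r(t[225:270,325:425],320,144)
cv2.imwrite("pics/crop1.png",np.vstack([top,bot]))
E
```

```text
(no output)
```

View pics/crop1.png

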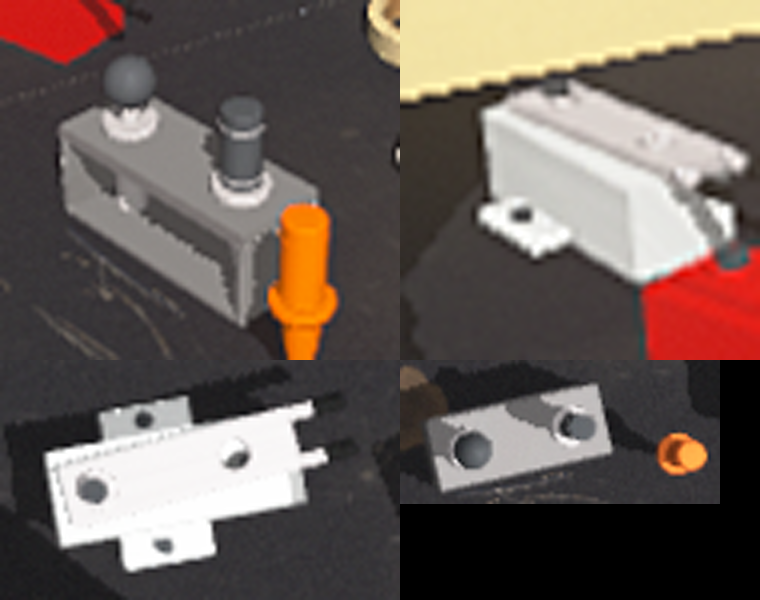

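The crop confirms it: the bar-handled drift is in the stand's −y hole (top px ≈380,245), the ball-knob pin is beside it (≈348,253), and the orange one stands free. The aluminium foot shows its strap hole at about top px (172,231). Next, a depth-based measurement.

```bash
cat >h.py <<'E'
from bench import manip as m
import cv2,numpy as np
def cloud(c,d):
    k=m.get_calibration(c);K=k["camera_matrix"]
    v,u=np.indices(d.shape);P=np.stack([(u-K[0,2])/K[0,0]*d,(v-K[1,2])/K[1,1]*d,d],-1)
    W=(P-k["t"])@k["R"]; W[d<=0]=np.nan; return W
def at(c,u,v,z):   # pixel ray met with plane z
    k=m.get_calibration(c);K=k["camera_matrix"];o=-k["R"].T@k["t"]
    r=k["R"].T@np.array([(u-K[0,2])/K[0,0],(v-K[1,2])/K[1,1],1]);return o+r*(z-o[2])/r[2]
def proj(c,X):
    k=m.get_calibration(c);p=k["camera_matrix"]@(k["R"]@np.asarray(X)+k["t"]);return p[:2]/p[2]
def rot(a): # tool down, jaws along world angle a
    x=np.array([0,0,-1.]);y=np.array([np.cos(a),np.sin(a),0]);return np.stack([x,y,np.cross(x,y)],1)
E
python3 - <<'E'
from h import *
f=np.load("pics/top0.npz");W=cloud("top",f["d"]);p=f["p"].astype(int)
np.set_printoptions(linewidth=250,suppress=True)
print((W[215:262:1,118:206:4,2]*1000).round(0).astype(int))
print("bright");print(p[220:262:2,118:206:4].mean(-1).astype(int))
print("stand z");print((W[232:268:2,330:395:3,2]*1000).round(0).astype(int))
for n,u,v,z in[("strap hole",171.75,230.75,.06),("bolt",136,239.25,.077),("drift top",380.3,245.3,.106)]:print(n,at("top",u,v,z))
E
```

```text
[[-3 -1  2 ...  1 62  1]
 [ 3  5 -7 ... 62 63  0]
 [-1 -2  5 ... 67 61  6]
 ...
 [ 3  6  2 ...  0  0 -1]
 [-2 -1 -4 ...  0 -1  1]
 [-3  1  3 ...  0  1  5]]
bright
[[ 59  57  52  51  40 162 219 179 128 192 194  30  32  30  35 197 247 246 214  52  60  56]
 [ 54  36  31  32  30 161 189 145  74 190 195  31  99 216 244 247 247 147  57  57  56  58]
 [ 30  34  30  30  30 115 189 187 183 234 199 222 244 248 247 246 248 147  56  54  56  57]
 [ 29  28  29  32  29  86 220 250 232 237 244 247 247 248 247 248 247 226  57  54  54  55]
 [ 27  29  31  41 220 250 231 196 242 247 246 247 247 254 207 247 247 243  55  42  31  48]
 [ 30  31 246 254 239 228 241 246 246 246 247 246 245 236 103 246 247 245 229 131  43  49]
 [ 31  31 252 192 232 247 246 246 247 247 246 246 248  99 105 246 247 248 247 155  51  57]
 [ 34  30 186 244 241 227 246 246 246 245 247 247 248 216 242 248 248 239  54  54  57  61]
 [ 32  33 251 245 166 235 245 245 247 247 247 247 246 247 248 251 254 211  49  57  56  61]
 [ 32  32 253 245 102 104 246 247 247 247 246 247 247 246 254 254 254 212  52  51  55  58]
 [ 30  33 223 245  98 101 2
[... 8944 characters left out ...]
                    1                    5                    1                    1                   -1                    4                   -4                    0                    0                    1
                     4                   -2                   -5                   -4                   -3                   -1                    0                   -5                    0                    2                    1]]
strap hole [0.51561825 0.24483415 0.06      ]
bolt [0.49223522 0.33052704 0.077     ]
drift top [ 0.49200836 -0.27838775  0.106     ]<stdin>:4: RuntimeWarning: invalid value encountered in cast
<stdin>:6: RuntimeWarning: invalid value encountered in cast
```

```bash
python3 - <<'E'
from h import *
f=np.load("pics/top0.npz");g=f["p"].astype(float).mean(-1)
def fit(pts,z,name):
    P=np.array([at("top",u,v,z)[:2] for u,v in pts]); 
    for _ in range(3):
        a=np.polyfit(P[:,1],P[:,0],1);e=P[:,0]-np.polyval(a,P[:,1]);k=abs(e)<2*e.std()+3e-4;P=P[k]
    print(name,len(P),"slope deg",np.degrees(np.arctan(a[0])).round(2),"rms mm",(e.std()*1e3).round(2));return a
def cross(col,v0,v1,th):
    c=g[v0:v1+1,col]
    for i in range(len(c)-1):
        if (c[i]-th)*(c[i+1]-th)<=0 and c[i]!=c[i+1]: return v0+i+(th-c[i])/(c[i+1]-c[i])
E1=[];E2=[];E3=[]
for u in list(range(131,142))+list(range(169,187)):
    vm=242-(u-155)*.19
    v=cross(u,int(vm),262,150); 
    if v: E1.append((u,v))
for u in range(148,186):
    vm=244-(u-150)*.24
    r=g[int(vm)-6:int(vm)+7,u]
    v=cross(u,int(vm)-6,int(vm)+6,250.3)
    if v:E2.append((u,v))
for u in range(162,187):
    vm=232-(u-162)*.2
    for vv in range(int(vm)-2,205,-1):
        if g[vv,u]<150: E3.append((u,vv+(150-g[vv,u])/(g[vv+1,u]-g[vv,u])));break
print(np.round(E1,1).tolist());print(np.round(E2,1).tolist());print(np.round(E3,1).tolist())
a1=fit(E1,.052,"foot -x");a2=fit(E2,.06,"strap -x");a3=fit(E3,.06,"strap +x")
yy=.2448;print("strap width mm",(np.polyval(a3,yy)-np.polyval(a2,yy))*1e3*np.cos(np.arctan(a2[0])),"axis x at hole y",(np.polyval(a3,yy)+np.polyval(a2,yy))/2)
th=np.arctan(a1[0]);print("foot centre line x at y=.2448,.3305",[np.polyval(a1,y)+.03/np.cos(th) for y in(.2448,.3305)],"strap axis at .3305",(np.polyval(a3,.3305)+np.polyval(a2,.3305))/2)
# dark blobs: strap hole & bolt & lug holes, drift
for n,u0,u1,v0,v1,z,t in[("strap hole",165,178,224,238,.06,225),("bolt",129,143,232,247,.077,215),("lug+",145,153,217,225,.014,170),("lug-",150,157,249,257,.014,190)]:
    w=np.clip(t-g[v0:v1,u0:u1],0,None);V,U=np.mgrid[v0:v1,u0:u1];u,v=(w*U).sum()/w.sum(),(w*V).sum()/w.sum();print(n,round(u,2),round(v,2),at("top",u,v,z).round(4))
E
```

```text
[[131.0, 252.8], [132.0, 252.7], [133.0, 252.5], [134.0, 252.3], [135.0, 252.3], [136.0, 252.0], [137.0, 251.8], [138.0, 251.7], [139.0, 251.4], [140.0, 251.3], [141.0, 251.1], [169.0, 246.0], [170.0, 245.7], [171.0, 245.5], [172.0, 245.4], [173.0, 245.3], [174.0, 245.2], [175.0, 244.8], [176.0, 244.7], [177.0, 244.5], [178.0, 244.3], [179.0, 244.2], [180.0, 243.8], [181.0, 243.7], [182.0, 243.5], [183.0, 243.3], [184.0, 243.3], [185.0, 243.0], [186.0, 242.5]]
[[148.0, 244.6], [149.0, 244.0], [150.0, 244.6], [151.0, 243.7], [152.0, 243.0], [153.0, 243.6], [154.0, 242.6], [155.0, 242.9], [156.0, 242.0], [157.0, 242.6], [158.0, 241.5], [159.0, 241.6], [160.0, 240.7], [161.0, 241.5], [162.0, 240.7], [163.0, 239.7], [164.0, 240.5], [165.0, 239.6], [166.0, 239.8], [167.0, 238.7], [168.0, 239.5], [169.0, 238.5], [170.0, 238.6], [171.0, 237.6], [172.0, 238.3], [173.0, 237.7], [174.0, 236.6], [175.0, 237.5], [176.0, 236.6], [177.0, 236.8], [178.0, 235.7], [179.0, 236.5], [180.0, 235.4], [181.0, 235.6], [182.0, 234.6], [183.0, 235.3], [184.0, 234.9], [185.0, 239.5]]
[[162.0, 222.9], [163.0, 2
[... 179 characters left out ...]
7], [175.0, 220.5], [176.0, 220.3], [177.0, 220.1], [178.0, 219.7], [179.0, 219.5], [180.0, 219.2], [181.0, 218.9], [182.0, 218.5], [183.0, 218.5], [184.0, 218.3], [185.0, 218.3], [186.0, 224.0]]
foot -x 29 slope deg -11.72 rms mm 0.21
strap -x 37 slope deg -16.8 rms mm 1.04
strap +x 24 slope deg -13.64 rms mm 0.32
strap width mm 41.59407477643176 axis x at hole y 0.5188240651343982
foot centre line x at y=.2448,.3305 [np.float64(0.5087682183088297), np.float64(0.4909945955574946)] strap axis at .3305 0.49549209846009235
strap hole 172.09 231.54 [0.5136 0.2439 0.06  ]
bolt 135.46 239.12 [0.4925 0.3319 0.077 ]
lug+ 148.08 219.91 [0.5426 0.318  0.014 ]
lug- 153.52 252.96 [0.4559 0.3006 0.014 ]
```

```bash
python3 - <<'E'
from h import *
f=np.load("pics/top0.npz");W=cloud("top",f["d"])
M=np.zeros(f["d"].shape,bool);M[236:257,370:392]=W[236:257,370:392,2]>.093
v,u=np.nonzero(M);c=at("top",(u.min()+u.max())/2,(v.min()+v.max())/2,.106);c2=at("top",u.mean(),v.mean(),.106);print(len(u),c.round(4),c2.round(4))
g=c2;R=rot(.204);print(m.inverse_kinematics([g[0],g[1],.2],R),m.inverse_kinematics([.51,.244,.25],R))
m.move_ptp([g[0],g[1],.17],R);m.move_l([g[0],g[1],.067],max_speed=.12)
print(m.current_force().round(1));m.set_gripper(0.0,40);print("w",m.current_grip_width(),m.current_ee_pos(),m.current_force().round(1),m.current_time())
p,_=m.grab_frame("scene");cv2.imwrite("pics/s1.png",cv2.resize(p[200:350,180:380,::-1],None,fx=3,fy=3))
E
```

```text
71 [ 0.4928 -0.2813  0.106 ] [ 0.4924 -0.2804  0.106 ]
[-5.99904350e-01  4.14439194e-01  1.64063515e+00 -4.44089210e-16
  1.08651831e+00 -8.03904350e-01] [ 3.63903334e-01  3.60270173e-01  1.58958250e+00 -4.44089210e-16
  1.19173998e+00  1.59903334e-01]
[0.4 0.3 0.9]
w 0.24483631518983515 [ 0.49231629 -0.28052026  0.06723953] [-2.   0.3  4.8] 4.1083
```

View pics/s1.png

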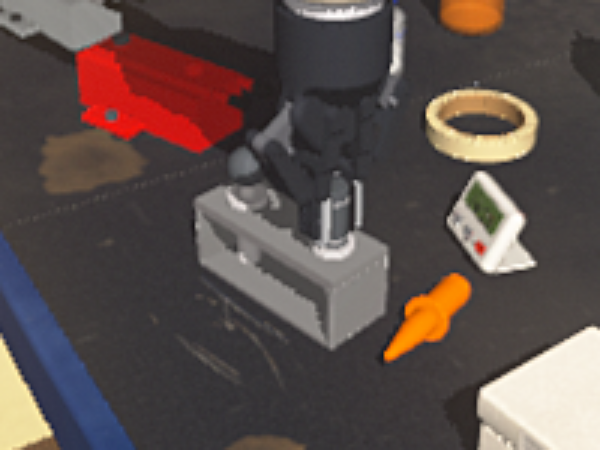

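The gripper holds the drift's handle (crop 340,210). The orange look-alike now lies on its side (430,320). It had been standing on its tip, and my path stayed about 9 cm from it and above it, so I'll leave it alone. Next: lift and carry.

```bash
python3 - <<'E'
from h import *
R=rot(.204);e=m.current_ee_pos()
m.move_l([e[0],e[1],.20],max_speed=.15);print("w",m.current_grip_width(),m.current_force().round(1),m.current_time())
m.move_ptp([.512,.244,.20],R);m.move_l([.512,.244,.150],max_speed=.15)
print(m.current_ee_pos(),m.current_time())
for c in("scene","top"):
    p,d=m.grab_frame(c);np.savez(f"pics/{c}2.npz",p=p,d=d)
    print(c,[(np.round(r["at"],4).tolist(),round(r["confidence"],2)) for r in m.look_for(c,"drift")])
    if c=="scene": a=cv2.resize(p[130:240,150:270,::-1],None,fx=5,fy=5,interpolation=cv2.INTER_CUBIC)
cv2.imwrite("pics/s2.png",a)
for n,X in[("tip if straight",[.512,.244,.150-.063]),("collar",[.512,.244,.150-.063+.0545]),("foot hole top",[.510,.244,.06])]:print(n,proj("scene",X).round(1))
E
```

```text
w 0.24573336345298966 [-0.1  0.7 -1.3] 5.1917
[0.51237141 0.24375413 0.15036898] 7.575
scene [([0.5316, -0.3403, 0.0235], 0.89), ([0.5114, 0.2337, 0.1453], 0.52)]
top [([0.5421, -0.3357, 0.0254], 0.78)]
tip if straight [206.  185.6]
collar [204.5 169. ]
foot hole top [206.1 193.8]
```

View pics/s2.png

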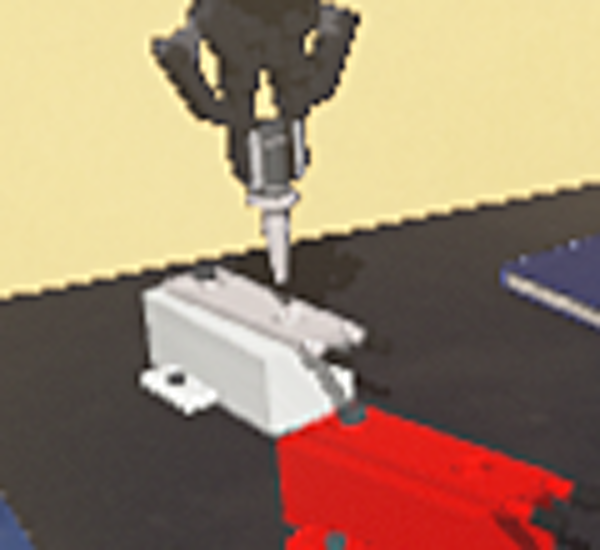

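The tip shows at scene px (206.2,186.2) against a prediction of (206.0,185.6), so the calibration holds and the drift hangs straight. The strap hole shows at about (207.3,193), which agrees with the top-view estimate. I'll insert with force monitoring.

```bash
cat >ins.py <<'E'
from h import *
R=rot(.204);ex=np.array([.979,.203]);ey=np.array([-.203,.979])
def run(H,zs,d0,d1,za,zb,gain=.00012,dead=4.,fz=20,cor=np.zeros(2)):
    for z in zs:
        d=np.interp(z,[zb,za],[d1,d0]);t=H+ex*d+cor
        m.move_l([t[0],t[1],z],max_speed=.03)
        f=m.current_force();fl=np.array([f[:2]@ex,f[:2]@ey]);e=m.current_ee_pos()
        print(z.round(4),"ee",(e*1e3).round(1),"fx,fy,fz",fl.round(1),f[2].round(1),"cor",(cor*1e3).round(2),"w",round(m.current_grip_width(),3),"t",round(m.current_time(),2))
        if abs(f[2])>fz or np.abs(fl).max()>20: print("STOP");break
        g=np.sign(fl)*np.clip(abs(fl)-dead,0,None)*gain
        cor=cor+ex*g[0]+ey*g[1]
    return cor
E
python3 - <<'E'
from ins import *
H=np.array([.5097,.2438])
m.move_l([*(H+ex*.0025),.126],max_speed=.1)
run(H,np.array([.118,.112,.106,.102,.098]),.0025,.001,.106,.098,fz=8)
E
```

```text
0.118 ee [512.1 244.3 117.9] fx,fy,fz [0.5 0.3] -1.1 cor [0. 0.] w 0.246 t 8.58
0.112 ee [512.3 244.4 111.9] fx,fy,fz [0.9 0.5] -1.1 cor [0. 0.] w 0.246 t 8.93
0.106 ee [512.2 244.5 105.8] fx,fy,fz [2.7 2.7] -2.6 cor [0. 0.] w 0.244 t 9.28
0.102 ee [511.3 244.2 101.8] fx,fy,fz [3.2 3.1] -1.3 cor [0. 0.] w 0.244 t 9.57
0.098 ee [510.4 244.   97.7] fx,fy,fz [2.3 2.6] -1.3 cor [0. 0.] w 0.251 t 9.85
```

```bash
python3 - <<'E'
from ins import *
H=np.array([.5097,.2438])
run(H,np.array([.095,.092,.089,.086,.083]),.001,0.,.098,.089,gain=.0002,dead=3,cor=np.array([0,.0003]))
p,d=m.grab_frame("scene");cv2.imwrite("pics/s3.png",cv2.resize(p[130:240,150:270,::-1],None,fx=5,fy=5,interpolation=cv2.INTER_CUBIC))
E
```

```text
0.095 ee [510.2 244.2  94.7] fx,fy,fz [3.3 3.1] -0.8 cor [0.  0.3] w 0.246 t 10.1
0.092 ee [510.  244.2  91.8] fx,fy,fz [3.  3.9] -1.1 cor [0.06 0.33] w 0.248 t 10.35
0.089 ee [509.6 244.4  88.8] fx,fy,fz [3.1 4.6] 0.6 cor [0.03 0.51] w 0.247 t 10.6
0.086 ee [509.4 244.7  85.4] fx,fy,fz [3.3 4.7] -1.4 cor [-0.01  0.82] w 0.248 t 10.85
0.083 ee [509.3 244.8  82.3] fx,fy,fz [3.5 3.5] -3.9 cor [-0.01  1.17] w 0.242 t 11.1
```

View pics/s3.png

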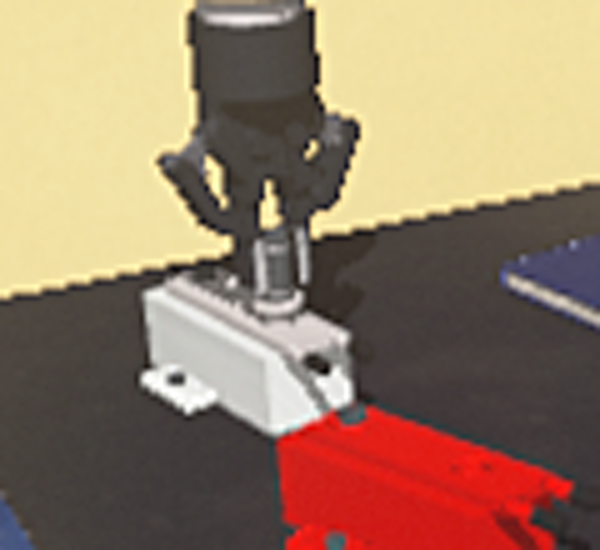

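The drift is upright in the hole, its collar (crop 278,303) is about 1 cm above the strap, and the arm is visibly pulled into line. Forces are low, so I'll continue.

```bash
python3 - <<'E'
from ins import *
H=np.array([.5097,.2438])
run(H,np.array([.081,.079,.077,.075,.073,.0715,.070]),0,0.,.098,.089,gain=.0002,dead=2.5,cor=np.array([-.0001,.0013]),fz=18)
E
```

```text
0.081 ee [509.4 244.9  80.7] fx,fy,fz [1.5 2.2] -3.1 cor [-0.1  1.3] w 0.245 t 11.4
0.079 ee [509.5 245.   78.8] fx,fy,fz [1.8 1.4] -2.9 cor [-0.1  1.3] w 0.247 t 11.65
0.077 ee [509.5 245.   76.9] fx,fy,fz [1.7 0.3] -2.6 cor [-0.1  1.3] w 0.246 t 11.9
0.075 ee [509.6 245.1  74.8] fx,fy,fz [2.3 2.4] -2.6 cor [-0.1  1.3] w 0.244 t 12.15
0.073 ee [509.6 245.1  72.9] fx,fy,fz [2.6 2.2] -1.9 cor [-0.1  1.3] w 0.243 t 12.4
0.0715 ee [509.6 245.1  71.4] fx,fy,fz [1.6 1.5] -2.8 cor [-0.07  1.31] w 0.249 t 12.65
0.07 ee [510.2 245.3  71.1] fx,fy,fz [-0.8  0.4] 9.8 cor [-0.07  1.31] w 0.244 t 12.9
```

Contact at z = 71.1 mm, where seating was expected (71.2 mm), with 10 N of force. I'll release, retreat and check.

```bash
python3 - <<'E'
from ins import *
m.move_l([.5096,.2451,.0708],max_speed=.03);m.set_gripper(.75)
e=m.current_ee_pos();m.move_l([e[0],e[1],.2],max_speed=.12);m.move_ptp([.42,0.0,.30],R);m.dwell(.5)
print(m.current_force().round(1),m.current_time())
im=[]
for c,b in(("scene",(150,240,150,270)),("top",(205,275,100,220))):
    p,d=m.grab_frame(c);np.savez(f"pics/{c}4.npz",p=p,d=d);im.append(cv2.resize(p[b[0]:b[1],b[2]:b[3],::-1],(600,(b[1]-b[0])*5),interpolation=cv2.INTER_CUBIC)[:300 if c=="scene" else 350])
    W=cloud(c,d)
    if c=="top":
        z=W[222:245,162:182,2];print("handle top z",np.nanmedian(z[z>.09]),(z>.09).sum());v,u=np.nonzero(z>.095);print(at("top",u.mean()+162,v.mean()+222,.110))
    for n in("drift","straight_pin","beaker","clear_bottle"):print(c,n,[(np.round(r["at"],3).tolist(),round(r["confidence"],2)) for r in m.look_for(c,n)][:2])
cv2.imwrite("pics/s4.png",np.vstack(im)[:600])
E
```

```text
[-0.3 -0.1  0. ] 16.4417
scene drift [([0.532, -0.341, 0.023], 0.71), ([0.505, 0.237, 0.083], 0.5)]
scene straight_pin [([0.466, -0.207, 0.072], 0.73)]
scene beaker [([0.712, 0.105, 0.039], 0.52), ([0.487, 0.252, 0.037], 0.43)]
scene clear_bottle [([0.713, -0.004, 0.055], 0.7), ([0.475, -0.258, 0.044], 0.36)]
handle top z 0.11022427874577817 74
[0.51068815 0.24245912 0.11      ]
top drift [([0.539, -0.335, 0.023], 0.7), ([0.469, -0.198, 0.089], 0.57)]
top straight_pin [([0.473, -0.197, 0.094], 0.49)]
top beaker [([0.724, 0.126, 0.014], 0.65)]
top clear_bottle [([0.721, 0.006, 0.072], 0.79)]
```

View pics/s4.png

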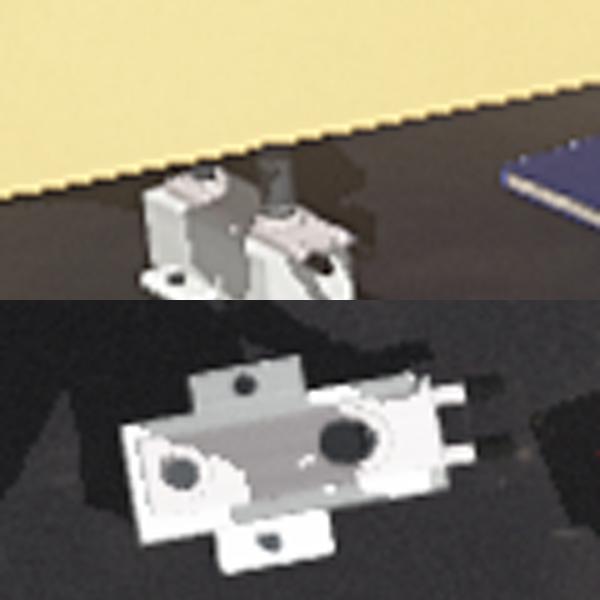

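The drift stands upright in the hole (scene crop 278,185; top crop 347,440). The strap lies parallel to and in the middle of the foot. The handle top measures 110.2 mm against 110 mm for fully seated, and the pin, beaker and bottle are where they were. Handing in.

```bash
python3 -c "
from bench import manip as m
print(m.sign_off(),m.current_time())"
```

```text
the job is handed in; nothing more can be done
the job is handed in; nothing more can be done
```

The job is handed in. I took the bar-handled drift from the stand's −y hole and lowered it through both holes under force monitoring. Its taper drew the swing arm into line, and I then let go and backed the gripper off.

**Checks after release (about 16.4 s of the 40 s used):**
- **Seating:** while still gripped, the drift met a firm stop at 71.1 mm tool height, where seating was expected at 71.2 mm, with about 10 N. After release its handle top measured 110.2 mm above the bench; fully seated is 110 mm.
- **Alignment:** the arm lies parallel to and in the middle of the foot in the top view. I judged this by eye and did not measure the joint angle.
- **Forces:** sideways force at the tool stayed under 5 N at each step where I read it during the push.
- **Bystanders:** the straight pin, beaker and bottle are where they were, to within the networks' few millimetres.

**One thing disagreed:** the orange look-alike stood upright at the start and was lying on its side when I looked after closing on the drift. My path should have stayed about 9 cm clear of it, and it had been balanced on its tip, so I think it fell by itself. I did not confirm that, and I left it alone.

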